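# Kit four gearbox parts into the coded cups

## Task

Fill the kit tray from the parts on the blue mat: the toothed steel gear goes in the red cup, the flanged brass bush in the blue cup, the black knob in the green cup and the square aluminium block in the yellow cup, each set down (not dropped) standing upright on the cup's floor, as it stood on the mat. Leave the smooth steel blank without teeth and the plain brass bush without a flange standing where they are.

Things in the scene. Friction and masses are not known exactly. Their poses are not given: they have to be found in the camera images.
- gear: steel gear with hub: a toothed disc (12 square teeth, 56 mm over the teeth, 12 mm thick) at the bottom and a plain round hub, 28 mm diameter, up to 48 mm. 0.22 to 0.37 kg. Stands upright on the blue mat (top at z = 0.004). Origin: centre of its underside; z up.
- blank: look-alike that stays: smooth steel gear blank, the same hub (28 mm diameter, 48 mm tall) on a 46 mm disc 12 mm thick with no teeth. Stands upright on the blue mat (top at z = 0.004). Origin: centre of its underside; z up. Nine things stand on the mat, three rows of three in changing places, 76 mm or more between centres, none over 58 mm wide or 50 mm tall.
- flanged_bush: brass bush with a flange: 34 mm diameter, 46 mm tall, with a 54 mm flange, 6 mm thick, at the bottom and a dark bore of 20 mm. 0.2 to 0.33 kg. Stands upright on the blue mat (top at z = 0.004). Origin: centre of its underside; z up.
- plain_bush: look-alike that stays: brass bush without a flange, 34 mm diameter, 46 mm tall, dark bore of 20 mm. Stands upright on the blue mat (top at z = 0.004). Origin: centre of its underside; z up.
- knob: black control knob: round grip 34 mm diameter, 46 mm tall, with a skirt of 48 mm diameter, 10 mm thick, at the bottom and a white pointer line along its x axis on the top. 0.06 to 0.11 kg. Stands upright on the blue mat (top at z = 0.004). Origin: centre of its underside; z up.
- block: plain aluminium valve block, 36 x 36 mm and 46 mm tall, with two dark 10 mm ports in its top. 0.12 to 0.2 kg. x and y axes are square to its sides, the ports lie along x. Stands upright on the blue mat (top at z = 0.004). Origin: centre of its underside; z up.
- cup_red: red round plastic cup, one of four fixed 2 x 2 (92 mm pitch) in a low grey tray with a 12 mm rim; which is in which corner, and the tray's place and turn, change. Outside diameter 84 mm, inside 76 mm; rim 16 mm, inner floor 5 mm above the origin. Origin: centre of its underside, 4 mm above the table; z up.
- cup_blue: blue round plastic cup, one of four fixed 2 x 2 (92 mm pitch) in a low grey tray with a 12 mm rim; which is in which corner, and the tray's place and turn, change. Outside diameter 84 mm, inside 76 mm; rim 16 mm, inner floor 5 mm above the origin. Origin: centre of its underside, 4 mm above the table; z up.
- cup_green: green round plastic cup, one of four fixed 2 x 2 (92 mm pitch) in a low grey tray with a 12 mm rim; which is in which corner, and the tray's place and turn, change. Outside diameter 84 mm, inside 76 mm; rim 16 mm, inner floor 5 mm above the origin. Origin: centre of its underside, 4 mm above the table; z up.
- cup_yellow: yellow round plastic cup, one of four fixed 2 x 2 (92 mm pitch) in a low grey tray with a 12 mm rim; which is in which corner, and the tray's place and turn, change. Outside diameter 84 mm, inside 76 mm; rim 16 mm, inner floor 5 mm above the origin. Origin: centre of its underside, 4 mm above the table; z up.
Mind the look-alikes: they are no part of the job. Several things have the shape of the knob; the one meant has the colours described above. Leave any turquoise look-alike of the blank alone.

How it is judged:
By the outcome, as a careful person would: the job done as asked, in the order asked, and still so for the second after the job is handed in, with the robot touching nothing.
It also fails if it takes over 88 s, if anything falls off the work surface, if the arm or the gripper's body presses on something with over 40 N, if the wrist force passes 120 N, or if a joint passes its speed limit or range.

## Robot

A 6-joint arm with a two-finger parallel gripper is mounted at the origin on the work surface. World frame = base frame: x ahead of the robot, y to its left, z up, the work surface at z = 0. Lengths are in m, angles in degrees, forces in N, time in s.
With the tool pointing down it reaches from about 0.375 to 0.9 m from the base axis. Payload 3.1 kg.
Tool frame: the origin (TCP) lies midway between the tips of the shut fingers; the grasp point (between the pads) lies 19 mm behind it; z points along the fingers, y is the line along which they close (so a half turn about z gives the same grasp; the last joint's range is limited). The gripper opens to 87 mm and grips with 3 to 60 N. Pads are 19 mm wide; open, the fingers measure 117 mm over their backs; the gripper's body (75 mm by 190 mm) begins 51 mm behind the grasp point.
Start: joints at [66.148, 30.224, 82.088, -0, 67.689, -10.227], TCP at [0.147, 0.607, 0.223] pointing down, gripper open.
Joint ranges: [-176.69, 176.69], [-43.24, 126.21], [12.49, 139.97], [-82, 262], [0, 151.66], [-163.58, 163.58]. Speed limits (degrees/s): [159.86, 159.86, 180, 180, 180, 180].

## Interface

Orientations are given as a 3x3 rotation matrix whose columns are the frame's x, y, z axes.
In Python, from rig import read_state, optics, bot gives the robot as it stands. The module is installed in compiled form; this text tells all that it offers.
- The arm moves only by the tool send_rows, never from a script. Its argument "commands" is a list of rows, each a list of 7 numbers: the turn, a rotation vector about the tool's x, y, z in units of 5 degrees (1.0 is 5 degrees), then the shift along the tool's x, y, z in units of 30 mm (1.0 is 30 mm), then the opening, from 0 (shut) to 1 (fully open). In form: [[rx, ry, rz, tx, ty, tz, gripper], ...]. A call has 1 to 20 rows; each row is the pose to reach, as a shift and turn from the pose commanded when the call began, along the tool's axes at that moment; what a row does not reach only later rows make up. A row lasts 1/12 s, in which the tool goes at most 41.7 mm and 7.16 degrees, less where a joint would pass 70% of its speed; a pose out of reach is approached as far as the arm can. A call with a gripper value outside its range is refused whole. The fingers move at their own pace and stop on an object; the grip force is fixed at half the most. Time passes only in rows, so rows that repeat a pose let the fingers close. It gives the time, the measured TCP pose, the force, the opening and the grip force at its end, in the units of the state.
- read_state(): the state, without advancing time (a new reading comes with each control period).
- optics.capture(name): name is "side" or "top" or "wrist"; returns a dict with "image" (400x640x3 uint8, blue, green, red), "intrinsics" (3x3 intrinsics, pixels), "extrinsics" (4x4, takes a point from world to camera coordinates); the wrist camera has in their place "T_tool_cam" (4x4, takes a point from camera to tool coordinates, whose origin is the TCP and whose axes are the flange's). Camera axes: x right, y down, z forward; pixel columns grow to the right and rows downward; lengths in m; the calibration is good to about 2 mm. The wrist camera is an equidistant fisheye: a pixel r from the principal point sees the ray r / f radians off the axis. A picture is of the moment at which its call begins: read the wrist's pose just before it. There is no depth.
- bot.hand_in(): hands the job in; it is judged then, once.
The state is a dict: "time_s": time; "joint_positions": joint angles; "qvel": joint speeds; "tau": joint torques, N m; "position": TCP position; "tcp_rot": TCP orientation; "force": force on the tool from outside, world axes, zero at the start; "moment": the same for the moment, N m; "opening": opening from 0.0 (shut) to 1.0 (fully open); "grasp_force": force on a finger pad.
Only numpy, scipy, OpenCV 4.12 (cv2) and the standard library are available. Lean on these libraries where they do the work, as an engineer would, in place of code of your own. Each camera call takes 0.05 s, during which the arm holds its last target. There are 200 camera calls.

## Working session

There is one attempt and no reset: what is moved stays moved. The work goes in short steps, Python scripts to look and compute and a tool call to move; the robot and the scene stay as the last step left them, time stands still between calls to the robot, and variables do not carry over. Pictures are saved under pics/ and viewed, at most 14 in all, crops included, and the job is handed in when it is done.

Besides the shell and the picture viewer there is one more tool, called after "Emit:" by a JSON object that holds its "method" and its "body". send_rows: Moves the arm, as the interface text tells. Its arguments: {"type":"object","properties":{"commands":{"type":"array","items":{"type":"array","items":{"type":"number"}}}},"required":["commands"]}

```bash
mkdir -p pics; python3 - <<'E'
from rig import read_state, optics, bot
import cv2,numpy as np,pickle
s=read_state();print({k:np.round(v,3).tolist() for k,v in s.items()})
d={}
for n in ("top","side"):
    c=optics.capture(n);d[n]=c;cv2.imwrite(f"pics/{n}0.png",c["image"])
    print(n,np.round(c["intrinsics"],1).tolist(),np.round(c["extrinsics"],3).tolist())
pickle.dump(d,open("d0.pkl","wb"))
E
```

```text
{'time_s': 0.0, 'joint_positions': [66.148, 30.279, 82.157, 0.001, 67.69, -10.227], 'qvel': [-0.078, 0.028, 0.002, 0.007, -0.007, -0.065], 'tau': [-0.001, -44.004, -17.659, 0.063, 0.058, -0.0], 'position': [0.147, 0.607, 0.222], 'tcp_rot': [[-0.972, 0.236, -0.001], [0.236, 0.972, -0.002], [0.0, -0.002, -1.0]], 'force': [-0.859, -1.092, -0.34], 'moment': [0.023, -0.02, -0.013], 'grasp_force': 0.0, 'opening': 1.006}
top [[392.4, 0.0, 317.4], [0.0, 392.4, 196.1], [0.0, 0.0, 1.0]] [[0.011, -0.999, -0.033, 0.081], [-0.983, -0.005, -0.185, 0.49], [0.185, 0.034, -0.982, 0.837], [0.0, 0.0, 0.0, 1.0]]
side [[489.0, 0.0, 313.7], [0.0, 489.0, 201.3], [0.0, 0.0, 1.0]] [[0.881, -0.473, 0.017, -0.372], [-0.241, -0.48, -0.843, 0.19], [0.407, 0.739, -0.537, 1.081], [0.0, 0.0, 0.0, 1.0]]
```

View pics/top0.png

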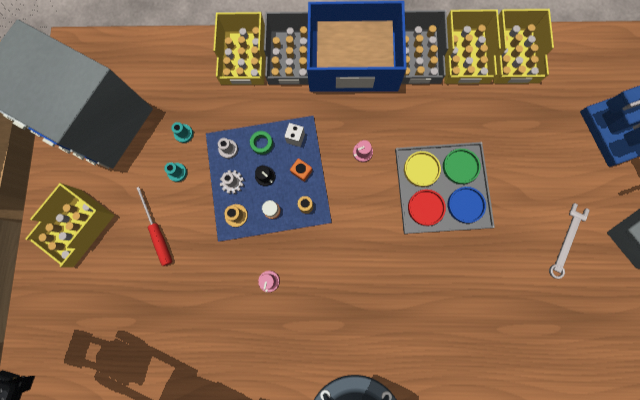

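View pics/side0.png

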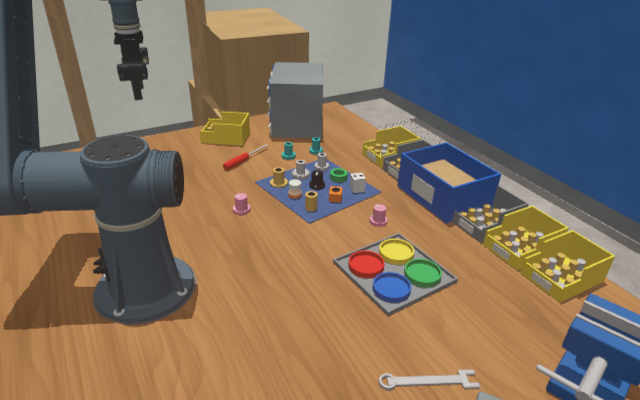

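The top view shows the mat at (205-330, 118-240): gear ~(232,181), blank ~(228,147), flanged bush ~(235,215), plain bush ~(306,204), knob ~(265,176), block ~(295,133). Cups: yellow (422,169), green (461,167), red (426,208), blue (466,205). The side view agrees. I'll enlarge the mat.

```bash
cat >h.py <<'E'
import numpy as np,cv2,pickle
def ray_plane(c,uv,z):
    K,E=c["intrinsics"],np.array(c["extrinsics"]);R,t=E[:3,:3],E[:3,3]
    d=R.T@np.linalg.solve(K,[uv[0],uv[1],1.]);o=-R.T@t
    return o+d*(z-o[2])/d[2]
def proj(c,p):
    E=np.array(c["extrinsics"]);q=c["intrinsics"]@(E[:3,:3]@np.array(p,float)+E[:3,3]);return q[:2]/q[2]
E
python3 - <<'E'
from h import *
d=pickle.load(open("d0.pkl","rb"));c=d["top"];im=c["image"]
cv2.imwrite("pics/mat.png",cv2.resize(im[110:245,195:335],None,fx=5.6,fy=4.4*1.0 if 0 else 4.4,interpolation=cv2.INTER_CUBIC) if 0 else cv2.resize(im[112:244,200:336],None,fx=4.5,fy=4.5,interpolation=cv2.INTER_CUBIC))
hsv=cv2.cvtColor(im,cv2.COLOR_BGR2HSV)
x0,y0=395,140
for n,lo,hi in (("yellow",20,35),("green",50,85),("red",0,6),("blue",100,125)):
    m=cv2.inRange(hsv,(lo,120,60),(hi,255,255));m[:y0]=0;m[235:]=0;m[:,:x0]=0;m[:,495:]=0
    k,l,st,ce=cv2.connectedComponentsWithStats(m);i=1+np.argmax(st[1:,4])
    cn=max(cv2.findContours(m,0,2)[0],key=len);e=cv2.fitEllipse(cn)
    # outer contour ~ rim z .02
    print(n,st[i].tolist(),np.round(e[0],1),np.round(ray_plane(c,e[0],.016),4))
for n,uv in dict(gear=(232,181),blank=(228,147),fl=(235,215),knob=(265,176),block=(295,133),plain=(306,204)).items():
    print(n,np.round(ray_plane(c,uv,.04),3))
E
```

```text
yellow [404, 151, 37, 36, 1016] [422.  168.6] [ 0.5616 -0.1581  0.016 ]
green [443, 149, 37, 35, 999] [461.4 165.9] [ 0.5684 -0.2498  0.016 ]
red [408, 189, 38, 37, 1074] [426.4 207.1] [ 0.4704 -0.1648  0.016 ]
blue [448, 187, 38, 36, 1082] [466.5 204.5] [ 0.4769 -0.2563  0.016 ]
gear [0.525 0.283 0.04 ]
blank [0.606 0.297 0.04 ]
fl [0.446 0.272 0.04 ]
knob [0.537 0.207 0.04 ]
block [0.641 0.14  0.04 ]
plain [0.472 0.111 0.04 ]
```

View pics/mat.png

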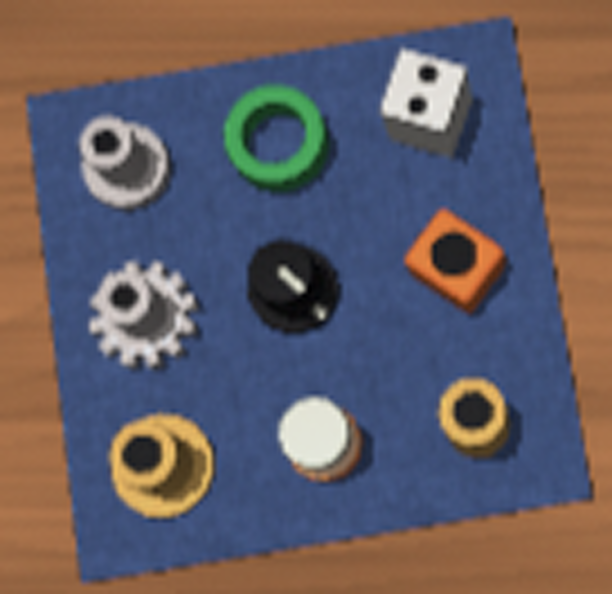

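The crop shows hub tops: gear (125,299), bush (144,456), knob (284,277), block top corners (403,48),(468,66),(445,125),(383,104); discs at gear (143,314), flange (162,467). The other items are decoys (green ring, orange, white/copper, blank, plain bush).

```bash
python3 - <<'E'
from h import *
d=pickle.load(open("d0.pkl","rb"));c=d["top"]
f=lambda X,Y:(X/4.5+200-.39,Y/4.5+112-.39)
for n,p,z in (("gear hub",(125,299),.052),("gear disc",(143,314),.016),("bush top",(145,455),.05),("flange",(162,467),.010),("knob top",(284,277),.05),("knob skirt",(293,287),.014)):
    w=ray_plane(c,f(*p),z);print(n,np.round(w,4),"side px",np.round(proj(d["side"],w),1))
C=np.array([ray_plane(c,f(*p),.05) for p in((403,48),(468,66),(445,125),(383,104))])
print(C.mean(0),proj(d["side"],C.mean(0)),np.linalg.norm(np.roll(C,-1,0)-C,axis=1))
e=np.roll(C,-1,0)-C;print(np.degrees(np.arctan2(e[:,1],e[:,0])))
s=d["side"]["image"]
cv2.imwrite("pics/sidemat.png",cv2.resize(s[130:220,245:385],None,fx=5.6,fy=5.6,interpolation=cv2.INTER_CUBIC))
E
```

```text
gear hub [0.5287 0.2907 0.052 ] side px [299.6 161.4]
gear disc [0.5291 0.2905 0.016 ] side px [299.7 171.8]
bush top [0.4494 0.2768 0.05  ] side px [277.7 169.5]
flange [0.4489 0.2778 0.01  ] side px [277.7 181.2]
knob top [0.5409 0.2106 0.05  ] side px [315.7 172.6]
knob skirt [0.5445 0.2121 0.014 ] side px [316.3 182.7]
[0.64274865 0.14137076 0.05      ] [357.88512096 175.41351316] [0.03534387 0.03383224 0.0341908  0.03191826]
[-106.19516081  160.55391872   70.67374434  -17.47779668]
```

View pics/sidemat.png

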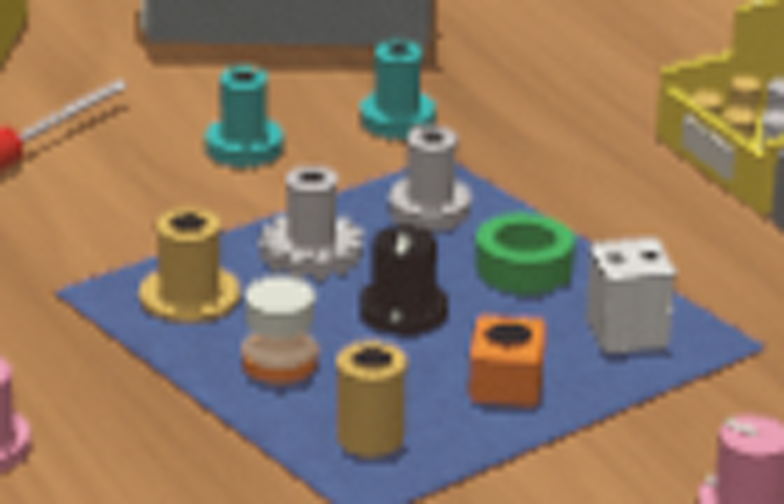

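Emit:
{"method": "send_rows", "body": {"commands": [[0, 0, -2.73, 0, 0, 0, 0.62], [0, 0, -2.73, 0, 0, 0, 0.62], [0, 0, -2.73, 0, 0, 0, 0.62], [0, 0, -2.73, 0, 0, 0, 0.62], [0, 0, -2.73, 0, 0, 0, 0.62]]}}

```text
time_s: 0.52
position: [0.1471, 0.6072, 0.2223]
tcp_rot: [[-1.0, 0.002, -0.0], [0.002, 1.0, -0.001], [0.0, -0.001, -1.0]]
force: [0.6, -0.0, 0.3]
opening: 0.705
grasp_force: 0.0
```

The side crop agrees with the predictions within about 1.5 mm: gear hub top (313,177), bush (188,222), knob (405,243), block (633,258). Going to the gear.

Emit:
{"method": "send_rows", "body": {"commands": [[0, 0, 0, -12.73, -10.53, 0, 0.62], [0, 0, 0, -12.73, -10.53, 0, 0.62], [0, 0, 0, -12.73, -10.53, 0, 0.62], [0, 0, 0, -12.73, -10.53, 0, 0.62], [0, 0, 0, -12.73, -10.53, 0, 0.62], [0, 0, 0, -12.73, -10.53, 0, 0.62], [0, 0, 0, -12.73, -10.53, 0, 0.62], [0, 0, 0, -12.73, -10.53, 0, 0.62], [0, 0, 0, -12.73, -10.53, 0, 0.62], [0, 0, 0, -12.73, -10.53, 0, 0.62], [0, 0, 0, -12.73, -10.53, 0, 0.62], [0, 0, 0, -12.73, -10.53, 0, 0.62], [0, 0, 0, -12.73, -10.53, 0, 0.62], [0, 0, 0, -12.73, -10.53, 3.4, 0.62], [0, 0, 0, -12.73, -10.53, 3.4, 0.62], [0, 0, 0, -12.73, -10.53, 3.4, 0.62], [0, 0, 0, -12.73, -10.53, 3.4, 0.62], [0, 0, 0, -12.73, -10.53, 3.4, 0.62], [0, 0, 0, -12.73, -10.53, 3.4, 0.62], [0, 0, 0, -12.73, -10.53, 3.4, 0.62]]}}

```text
time_s: 2.18
position: [0.5307, 0.2925, 0.1228]
tcp_rot: [[-1.0, -0.0, 0.004], [-0.0, 1.0, 0.001], [-0.004, 0.001, -1.0]]
force: [-0.1, -0.1, 0.4]
opening: 0.623
grasp_force: 0.0
```

```bash
python3 - <<'E'
from rig import read_state, optics
from h import *
s=read_state();c=optics.capture("wrist");cv2.imwrite("pics/w1.png",c["image"])
print(s["position"],np.round(s["tcp_rot"],3).tolist(),np.round(c["intrinsics"],1).tolist(),np.round(c["T_tool_cam"],3).tolist())
pickle.dump((s,c),open("w1.pkl","wb"))
E
```

```text
[0.53072168 0.2925089  0.12276272] [[-1.0, -0.0, 0.004], [-0.0, 1.0, 0.001], [-0.004, 0.001, -1.0]] [[309.7, 0.0, 317.1], [0.0, 309.7, 202.9], [0.0, 0.0, 1.0]] [[-0.0, -0.959, -0.284, 0.078], [1.0, -0.0, 0.0, 0.001], [-0.001, -0.284, 0.959, -0.162], [0.0, 0.0, 0.0, 1.0]]
```

View pics/w1.png

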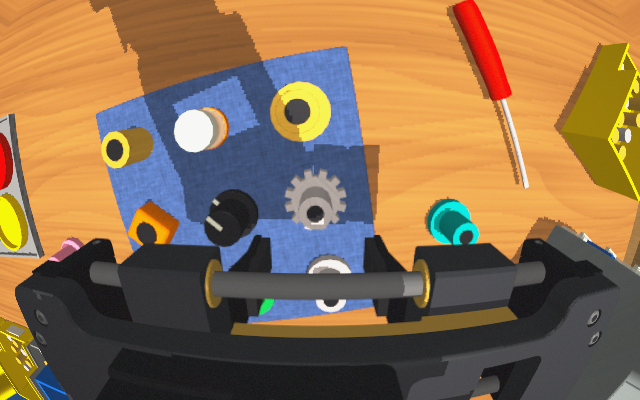

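The wrist view shows the gear hub between the fingers, bore ~(316,213), disc ~(315,198); bush bore (297,110); knob and blank as expected.

```bash
cat >>h.py <<'E'
def fish(s,c,uv,z):
    K=c["intrinsics"];T=np.array(c["T_tool_cam"]);x=(uv[0]-K[0,2])/K[0,0];y=(uv[1]-K[1,2])/K[1,1]
    r=np.hypot(x,y);d=np.array([x/r*np.sin(r),y/r*np.sin(r),np.cos(r)])
    R=np.array(s["tcp_rot"]);o=np.array(s["position"])+R@T[:3,3];d=R@T[:3,:3]@d
    return o+d*(z-o[2])/d[2]
E
python3 - <<'E'
from h import *
s,c=pickle.load(open("w1.pkl","rb"))
for n,p,z in (("gear bore",(315.5,212.5),.052),("gear disc",(316,199),.016),("bush bore",(297,110),.05),("flange",(301,111),.01)): print(n,np.round(fish(s,c,p,z),4))
E
```

```text
gear bore [0.53   0.2922 0.052 ]
gear disc [0.5292 0.2926 0.016 ]
bush bore [0.4501 0.2784 0.05  ]
flange [0.4507 0.2795 0.01  ]
```

Emit:
{"method": "send_rows", "body": {"commands": [[0, 0, 0, 0, 0, 1.2, 0.62], [0, 0, 0, 0, 0, 2.2, 0.62], [0, 0, 0, 0, 0, 2.8, 0.62], [0, 0, 0, 0, 0, 3.2, 0.62], [0, 0, 0, 0, 0, 3.4, 0.62], [0, 0, 0, 0, 0, 3.4, 0.62], [0, 0, 0, 0, 0, 3.4, 0], [0, 0, 0, 0, 0, 3.4, 0], [0, 0, 0, 0, 0, 3.4, 0], [0, 0, 0, 0, 0, 3.4, 0], [0, 0, 0, 0, 0, 3.4, 0], [0, 0, 0, 0, 0, 3.4, 0], [0, 0, 0, 0, 0, 3.4, 0], [0, 0, 0, 0, 0, 3.4, 0]]}}

```text
time_s: 3.4
position: [0.5296, 0.2916, 0.0193]
tcp_rot: [[-1.0, -0.001, 0.001], [-0.001, 1.0, -0.0], [-0.001, -0.0, -1.0]]
force: [-0.7, -1.5, 4.8]
opening: 0.314
grasp_force: 30.0
```

Emit:
{"method": "send_rows", "body": {"commands": [[0, 0, 0, 0, 0, -1, 0], [0, 0, 0, 0, 0, -2, 0], [0, 0, 0, 0, 0, -3.4, 0], [0, 0, 0, 0, 0, -3.4, 0], [0, 0, 0, 1.97, -15.2, -3.4, 0], [0, 0, 0, 1.97, -15.2, -3.4, 0], [0, 0, 0, 1.97, -15.2, -3.4, 0], [0, 0, 0, 1.97, -15.2, -3.4, 0], [0, 0, 0, 1.97, -15.2, -3.4, 0], [0, 0, 0, 1.97, -15.2, -3.4, 0], [0, 0, 0, 1.97, -15.2, -3.4, 0], [0, 0, 0, 1.97, -15.2, -3.4, 0], [0, 0, 0, 1.97, -15.2, -3.4, 0], [0, 0, 0, 1.97, -15.2, -3.4, 0], [0, 0, 0, 1.97, -15.2, -3.4, 0], [0, 0, 0, 1.97, -15.2, -3.4, 0], [0, 0, 0, 1.97, -15.2, -3.4, 0], [0, 0, 0, 1.97, -15.2, -3.4, 0], [0, 0, 0, 1.97, -15.2, -3.4, 0], [0, 0, 0, 1.97, -15.2, -3.4, 0]]}}

```text
time_s: 5.07
position: [0.4699, -0.1624, 0.1201]
tcp_rot: [[-1.0, -0.003, -0.001], [-0.003, 1.0, 0.001], [0.001, 0.001, -1.0]]
force: [-0.1, -0.2, -2.7]
opening: 0.315
grasp_force: 30.0
```

```bash
python3 - <<'E'
from rig import read_state, optics
from h import *
s=read_state();c=optics.capture("wrist");cv2.imwrite("pics/w2.png",c["image"])
print(s["position"],s["opening"],s["force"]);pickle.dump((s,c),open("w2.pkl","wb"))
E
```

```text
[ 0.46990624 -0.16237861  0.12014002] 0.31526002646646223 [-0.0768471  -0.1707086  -2.73423517]
```

View pics/w2.png

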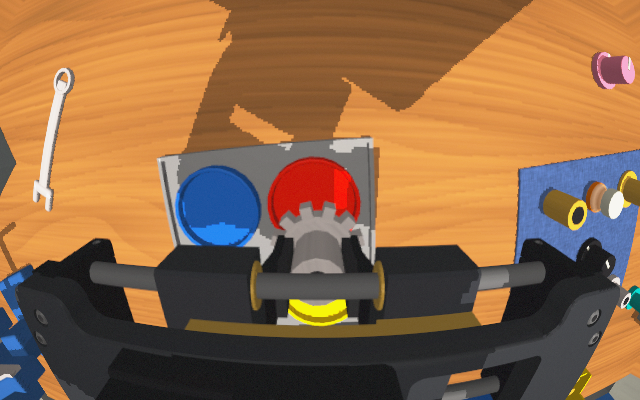

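The gear is held; blue cup spans (176-261, 166-250), red spans columns 268-360 with its top edge at row 156.

```bash
python3 - <<'E'
from h import *
s,c=pickle.load(open("w2.pkl","rb"))
for n,p in (("blue c",(218,206)),("blue l",(176,206)),("blue r",(261,208)),("red l",(268,200)),("red r",(360,200)),("red top",(313,156))): print(n,np.round(fish(s,c,p,.02),4))
E
```

```text
blue c [ 0.4726 -0.2523  0.02  ]
blue l [ 0.4728 -0.2958  0.02  ]
blue r [ 0.4744 -0.2117  0.02  ]
red l [ 0.4669 -0.205   0.02  ]
red r [ 0.4667 -0.1233  0.02  ]
red top [ 0.4278 -0.165   0.02  ]
```

Emit:
{"method": "send_rows", "body": {"commands": [[0, 0, 0, 0, -0.05, 1, 0], [0, 0, 0, 0, -0.05, 2, 0], [0, 0, 0, 0, -0.05, 2.6, 0], [0, 0, 0, 0, -0.05, 2.9, 0], [0, 0, 0, 0, -0.05, 3.05, 0], [0, 0, 0, 0, -0.05, 3.1, 0], [0, 0, 0, 0, -0.05, 3.15, 0], [0, 0, 0, 0, -0.05, 3.15, 0], [0, 0, 0, 0, -0.05, 3.15, 0]]}}

```text
time_s: 5.87
position: [0.471, -0.1662, 0.027]
tcp_rot: [[-1.0, -0.001, 0.002], [-0.001, 1.0, -0.001], [-0.002, -0.001, -1.0]]
force: [0.7, -0.3, -3.0]
opening: 0.312
grasp_force: 30.0
```

Emit:
{"method": "send_rows", "body": {"commands": [[0, 0, 0, 0, 0, 0.04, 0], [0, 0, 0, 0, 0, 0.07, 0], [0, 0, 0, 0, 0, 0.09, 0], [0, 0, 0, 0, 0, 0.09, 0], [0, 0, 0, 0, 0, 0.09, 0]]}}

```text
time_s: 6.28
position: [0.4707, -0.1661, 0.0243]
tcp_rot: [[-1.0, -0.0, 0.001], [-0.0, 1.0, -0.001], [-0.001, -0.001, -1.0]]
force: [-1.4, 1.2, 6.4]
opening: 0.312
grasp_force: 30.0
```

Contact with the floor. Release, lift and go to the bush.

Emit:
{"method": "send_rows", "body": {"commands": [[0, 0, 0, 0, 0, 0, 0.6], [0, 0, 0, 0, 0, 0, 0.6], [0, 0, 0, 0, 0, 0, 0.6], [0, 0, 0, 0, 0, 0, 0.6], [0, 0, 0, 0, 0, 0, 0.6], [0, 0, 0, 0, 0, -1, 0.6], [0, 0, 0, 0, 0, -2, 0.6], [0, 0, 0, 0, 0, -3.2, 0.6], [0, 0, 0, 0, 0, -3.2, 0.6]]}}

```text
time_s: 7.03
position: [0.4736, -0.1678, 0.1244]
tcp_rot: [[-1.0, -0.001, 0.009], [-0.001, 1.0, -0.006], [-0.009, -0.006, -1.0]]
force: [1.1, -0.8, 0.1]
opening: 0.595
grasp_force: 0.0
```

Emit:
{"method": "send_rows", "body": {"commands": [[0, 0, 0, 0.69, 14.84, 0, 0.65], [0, 0, 0, 0.69, 14.84, 0, 0.65], [0, 0, 0, 0.69, 14.84, 0, 0.65], [0, 0, 0, 0.69, 14.84, 0, 0.65], [0, 0, 0, 0.69, 14.84, 0, 0.65], [0, 0, 0, 0.69, 14.84, 0, 0.65], [0, 0, 0, 0.69, 14.84, 0, 0.65], [0, 0, 0, 0.69, 14.84, 0, 0.65], [0, 0, 0, 0.69, 14.84, 0, 0.65], [0, 0, 0, 0.69, 14.84, 0, 0.65], [0, 0, 0, 0.69, 14.84, 0, 0.65], [0, 0, 0, 0.69, 14.84, 0, 0.65], [0, 0, 0, 0.69, 14.84, 0, 0.65], [0, 0, 0, 0.69, 14.84, 0, 0.65], [0, 0, 0, 0.69, 14.84, 0, 0.65], [0, 0, 0, 0.69, 14.84, 0, 0.65]]}}

```text
time_s: 8.37
position: [0.4495, 0.2778, 0.1192]
tcp_rot: [[-1.0, 0.002, -0.001], [0.002, 1.0, -0.0], [0.001, -0.0, -1.0]]
force: [-0.3, -0.0, 0.0]
opening: 0.647
grasp_force: 0.0
```

```bash
python3 - <<'E'
from rig import read_state, optics
from h import *
s=read_state();print(s["position"])
d={}
for n in("top","wrist"):d[n]=optics.capture(n)
a=cv2.resize(d["top"]["image"][112:244,200:500],(800,352),interpolation=cv2.INTER_CUBIC)
b=d["wrist"]["image"][40:280,160:560];b=cv2.resize(b,(400,240))
o=np.zeros((600,800,3),np.uint8);o[:352]=a;o[352:592,:400]=b
cv2.imwrite("pics/m3.png",o)
pickle.dump((s,d),open("w3.pkl","wb"))
E
```

```text
[0.44950949 0.27781634 0.11918615]
```

View pics/m3.png

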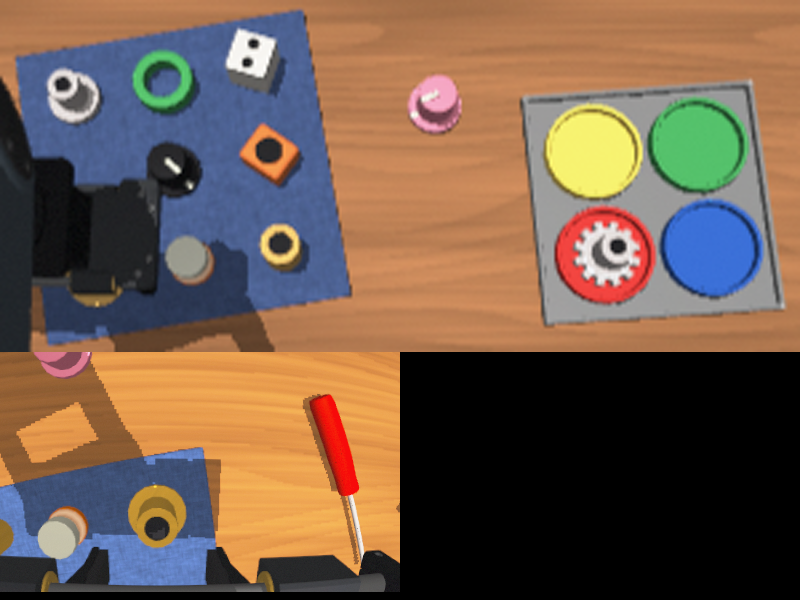

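Gear stands centred in the red cup (605,252); bush bore sits at wrist pixel (317,216), between the fingers.

Emit:
{"method": "send_rows", "body": {"commands": [[0, 0, 0, 0, 0, 1.2, 0.65], [0, 0, 0, 0, 0, 2.2, 0.65], [0, 0, 0, 0, 0, 2.8, 0.65], [0, 0, 0, 0, 0, 3.2, 0.65], [0, 0, 0, 0, 0, 3.35, 0.65], [0, 0, 0, 0, 0, 3.35, 0.65], [0, 0, 0, 0, 0, 3.35, 0], [0, 0, 0, 0, 0, 3.35, 0], [0, 0, 0, 0, 0, 3.35, 0], [0, 0, 0, 0, 0, 3.35, 0], [0, 0, 0, 0, 0, 3.35, 0], [0, 0, 0, 0, 0, 3.35, 0], [0, 0, 0, 0, 0, 3.35, 0], [0, 0, 0, 0, 0, 3.35, 0]]}}

```text
time_s: 9.63
position: [0.4499, 0.2791, 0.0198]
tcp_rot: [[-1.0, -0.001, 0.001], [-0.001, 1.0, -0.0], [-0.001, -0.0, -1.0]]
force: [0.1, -1.2, 6.2]
opening: 0.381
grasp_force: 30.0
```

Emit:
{"method": "send_rows", "body": {"commands": [[0, 0, 0, 0, 0, -1, 0], [0, 0, 0, 0, 0, -2, 0], [0, 0, 0, 0, 0, -3.4, 0], [0, 0, 0, 0, 0, -3.4, 0], [0, 0, 0, -0.84, -17.79, -3.4, 0], [0, 0, 0, -0.84, -17.79, -3.4, 0], [0, 0, 0, -0.84, -17.79, -3.4, 0], [0, 0, 0, -0.84, -17.79, -3.4, 0], [0, 0, 0, -0.84, -17.79, -3.4, 0], [0, 0, 0, -0.84, -17.79, -3.4, 0], [0, 0, 0, -0.84, -17.79, -3.4, 0], [0, 0, 0, -0.84, -17.79, -3.4, 0], [0, 0, 0, -0.84, -17.79, -3.4, 0], [0, 0, 0, -0.84, -17.79, -3.4, 0], [0, 0, 0, -0.84, -17.79, -3.4, 0], [0, 0, 0, -0.84, -17.79, -3.4, 0], [0, 0, 0, -0.84, -17.79, -3.4, 0], [0, 0, 0, -0.84, -17.79, -3.4, 0], [0, 0, 0, -0.84, -17.79, -3.4, 0], [0, 0, 0, -0.84, -17.79, -3.4, 0]]}}

```text
time_s: 11.3
position: [0.4737, -0.2532, 0.1198]
tcp_rot: [[-1.0, 0.001, -0.002], [0.001, 1.0, 0.003], [0.002, 0.003, -1.0]]
force: [-0.7, 1.4, -2.6]
opening: 0.386
grasp_force: 30.0
```

Emit:
{"method": "send_rows", "body": {"commands": [[0, 0, 0, 0, 0, 1, 0], [0, 0, 0, 0, 0, 2, 0], [0, 0, 0, 0, 0, 2.6, 0], [0, 0, 0, 0, 0, 2.9, 0], [0, 0, 0, 0, 0, 3.03, 0], [0, 0, 0, 0, 0, 3.08, 0], [0, 0, 0, 0, 0, 3.08, 0], [0, 0, 0, 0, 0, 3.08, 0]]}}

```text
time_s: 11.97
position: [0.4756, -0.2546, 0.0295]
tcp_rot: [[-1.0, -0.001, 0.002], [-0.001, 1.0, -0.001], [-0.002, -0.001, -1.0]]
force: [0.1, -0.6, -2.2]
opening: 0.38
grasp_force: 30.0
```

Emit:
{"method": "send_rows", "body": {"commands": [[0, 0, 0, 0, 0, 0.06, 0], [0, 0, 0, 0, 0, 0.1, 0], [0, 0, 0, 0, 0, 0.13, 0], [0, 0, 0, 0, 0, 0.15, 0], [0, 0, 0, 0, 0, 0.15, 0], [0, 0, 0, 0, 0, 0.15, 0]]}}

```text
time_s: 12.47
position: [0.4751, -0.2546, 0.0247]
tcp_rot: [[-1.0, -0.0, 0.001], [-0.0, 1.0, -0.001], [-0.001, -0.001, -1.0]]
force: [-0.5, 0.6, 5.7]
opening: 0.384
grasp_force: 30.0
```

Emit:
{"method": "send_rows", "body": {"commands": [[0, 0, 0, 0, 0, 0, 0.65], [0, 0, 0, 0, 0, 0, 0.65], [0, 0, 0, 0, 0, 0, 0.65], [0, 0, 0, 0, 0, 0, 0.65], [0, 0, 0, 0, 0, 0, 0.65], [0, 0, 0, 0, 0, -1, 0.65], [0, 0, 0, 0, 0, -2, 0.65], [0, 0, 0, 0, 0, -3.2, 0.65], [0, 0, 0, 0, 0, -3.2, 0.65], [0, 0, 0, 0, 0, -3.2, 0.65]]}}

```text
time_s: 13.3
position: [0.4761, -0.2554, 0.1219]
tcp_rot: [[-1.0, -0.001, 0.004], [-0.001, 1.0, -0.003], [-0.004, -0.003, -1.0]]
force: [0.9, 0.5, -0.6]
opening: 0.651
grasp_force: 0.0
```

Emit:
{"method": "send_rows", "body": {"commands": [[0, 0, 0, -2.22, 15.55, 0, 0.65], [0, 0, 0, -2.22, 15.55, 0, 0.65], [0, 0, 0, -2.22, 15.55, 0, 0.65], [0, 0, 0, -2.22, 15.55, 0, 0.65], [0, 0, 0, -2.22, 15.55, 0, 0.65], [0, 0, 0, -2.22, 15.55, 0, 0.65], [0, 0, 0, -2.22, 15.55, 0, 0.65], [0, 0, 0, -2.22, 15.55, 0, 0.65], [0, 0, 0, -2.22, 15.55, 0, 0.65], [0, 0, 0, -2.22, 15.55, 0, 0.65], [0, 0, 0, -2.22, 15.55, 0, 0.65], [0, 0, 0, -2.22, 15.55, 0, 0.65], [0, 0, 0, -2.22, 15.55, 0, 0.65], [0, 0, 0, -2.22, 15.55, 0, 0.65], [0, 0, 0, -2.22, 15.55, 0, 0.65], [0, 0, 0, -2.22, 15.55, 0, 0.65], [0, 0, 0, -2.22, 15.55, 0, 0.65]]}}

```text
time_s: 14.72
position: [0.5411, 0.2104, 0.1197]
tcp_rot: [[-1.0, 0.002, -0.001], [0.002, 1.0, -0.0], [0.001, -0.0, -1.0]]
force: [0.1, 0.8, -0.5]
opening: 0.648
grasp_force: 0.0
```

```bash
python3 - <<'E'
from rig import read_state, optics
from h import *
s=read_state();print(s["position"])
d={}
for n in("top","wrist"):d[n]=optics.capture(n)
a=cv2.resize(d["top"]["image"][130:244,390:500],(330,342),interpolation=cv2.INTER_CUBIC)
b=cv2.resize(d["wrist"]["image"][150:290,200:440],(480,280),interpolation=cv2.INTER_CUBIC)
o=np.zeros((342,810-10,3),np.uint8);o[:342,480:]=a[:,:320];o[:280,:480]=b
cv2.imwrite("pics/m4.png",o)
pickle.dump((s,d),open("w4.pkl","wb"))
E
```

```text
[0.54106213 0.21044341 0.11966703]
```

View pics/m4.png

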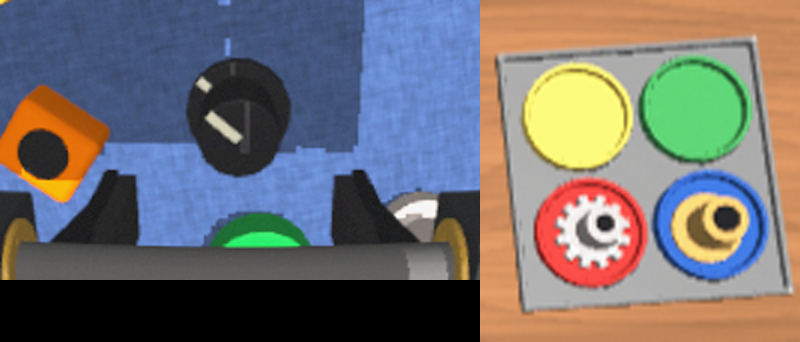

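Gear and bush are both centred and upright. The knob's top circle is at ~(240,137) in the crop, i.e. wrist pixel (320,218.5).

```bash
python3 - <<'E'
from h import *
s,d=pickle.load(open("w4.pkl","rb"));c=d["wrist"]
print(fish(s,c,(320,218.5),.05),fish(s,c,(319.5,205),.014))
E
```

```text
[0.54461234 0.21359363 0.05      ] [0.54428676 0.21346926 0.014     ]
```

Emit:
{"method": "send_rows", "body": {"commands": [[0, 0, 0, 0, 0.03, 1.2, 0.65], [0, 0, 0, 0, 0.03, 2.2, 0.65], [0, 0, 0, 0, 0.03, 2.8, 0.65], [0, 0, 0, 0, 0.03, 3.15, 0.65], [0, 0, 0, 0, 0.03, 3.32, 0.65], [0, 0, 0, 0, 0.03, 3.32, 0.65], [0, 0, 0, 0, 0.03, 3.32, 0], [0, 0, 0, 0, 0.03, 3.32, 0], [0, 0, 0, 0, 0.03, 3.32, 0], [0, 0, 0, 0, 0.03, 3.32, 0], [0, 0, 0, 0, 0.03, 3.32, 0], [0, 0, 0, 0, 0.03, 3.32, 0], [0, 0, 0, 0, 0.03, 3.32, 0], [0, 0, 0, 0, 0.03, 3.32, 0]]}}

```text
time_s: 15.98
position: [0.5418, 0.2132, 0.0213]
tcp_rot: [[-1.0, -0.001, 0.002], [-0.001, 1.0, 0.0], [-0.002, 0.0, -1.0]]
force: [0.1, -0.3, 6.7]
opening: 0.382
grasp_force: 30.0
```

Emit:
{"method": "send_rows", "body": {"commands": [[0, 0, 0, 0, 0, -1, 0], [0, 0, 0, 0, 0, -2, 0], [0, 0, 0, 0, 0, -3.3, 0], [0, 0, 0, 0, 0, -3.3, 0], [0, 0, 0, -0.76, -15.41, -3.3, 0], [0, 0, 0, -0.76, -15.41, -3.3, 0], [0, 0, 0, -0.76, -15.41, -3.3, 0], [0, 0, 0, -0.76, -15.41, -3.3, 0], [0, 0, 0, -0.76, -15.41, -3.3, 0], [0, 0, 0, -0.76, -15.41, -3.3, 0], [0, 0, 0, -0.76, -15.41, -3.3, 0], [0, 0, 0, -0.76, -15.41, -3.3, 0], [0, 0, 0, -0.76, -15.41, -3.3, 0], [0, 0, 0, -0.76, -15.41, -3.3, 0], [0, 0, 0, -0.76, -15.41, -3.3, 0], [0, 0, 0, -0.76, -15.41, -3.3, 0], [0, 0, 0, -0.76, -15.41, -3.3, 0], [0, 0, 0, -0.76, -15.41, -3.3, 0], [0, 0, 0, -0.76, -15.41, -3.3, 0], [0, 0, 0, -0.76, -15.41, -3.3, 0]]}}

```text
time_s: 17.65
position: [0.5638, -0.247, 0.119]
tcp_rot: [[-1.0, -0.003, -0.001], [-0.003, 1.0, 0.001], [0.001, 0.001, -1.0]]
force: [0.1, 0.8, -1.3]
opening: 0.388
grasp_force: 30.0
```

Emit:
{"method": "send_rows", "body": {"commands": [[0, 0, 0, 0, 0, 1, 0], [0, 0, 0, 0, 0, 2, 0], [0, 0, 0, 0, 0, 2.6, 0], [0, 0, 0, 0, 0, 2.85, 0], [0, 0, 0, 0, 0, 3, 0], [0, 0, 0, 0, 0, 3.03, 0], [0, 0, 0, 0, 0, 3.03, 0], [0, 0, 0, 0, 0, 3.03, 0]]}}

```text
time_s: 18.32
position: [0.5653, -0.2496, 0.0298]
tcp_rot: [[-1.0, -0.001, 0.002], [-0.001, 1.0, -0.002], [-0.002, -0.002, -1.0]]
force: [0.6, -0.4, -0.5]
opening: 0.383
grasp_force: 30.0
```

Contact is expected at z ≈ 0.0263.

Emit:
{"method": "send_rows", "body": {"commands": [[0, 0, 0, 0, 0, 0.04, 0], [0, 0, 0, 0, 0, 0.07, 0], [0, 0, 0, 0, 0, 0.1, 0], [0, 0, 0, 0, 0, 0.11, 0], [0, 0, 0, 0, 0, 0.11, 0], [0, 0, 0, 0, 0, 0.11, 0]]}}

```text
time_s: 18.82
position: [0.5646, -0.2496, 0.0263]
tcp_rot: [[-1.0, -0.0, 0.001], [-0.0, 1.0, -0.001], [-0.001, -0.001, -1.0]]
force: [-1.4, 0.4, 5.7]
opening: 0.382
grasp_force: 30.0
```

Emit:
{"method": "send_rows", "body": {"commands": [[0, 0, 0, 0, 0, 0, 0.65], [0, 0, 0, 0, 0, 0, 0.65], [0, 0, 0, 0, 0, 0, 0.65], [0, 0, 0, 0, 0, 0, 0.65], [0, 0, 0, 0, 0, 0, 0.65], [0, 0, 0, 0, 0, -1, 0.65], [0, 0, 0, 0, 0, -2, 0.65], [0, 0, 0, 0, 0, -3.2, 0.65], [0, 0, 0, 0, 0, -3.2, 0.65], [0, 0, 0, 0, 0, -3.2, 0.65]]}}

```text
time_s: 19.65
position: [0.5658, -0.2502, 0.1236]
tcp_rot: [[-1.0, -0.001, 0.005], [-0.001, 1.0, -0.003], [-0.005, -0.003, -1.0]]
force: [0.1, 0.3, -0.5]
opening: 0.65
grasp_force: 0.0
```

Emit:
{"method": "send_rows", "body": {"commands": [[0, 0, 3.6, -2.65, 13.09, 0, 0.65], [0, 0, 3.6, -2.65, 13.09, 0, 0.65], [0, 0, 3.6, -2.65, 13.09, 0, 0.65], [0, 0, 3.6, -2.65, 13.09, 0, 0.65], [0, 0, 3.6, -2.65, 13.09, 0, 0.65], [0, 0, 3.6, -2.65, 13.09, 0, 0.65], [0, 0, 3.6, -2.65, 13.09, 0, 0.65], [0, 0, 3.6, -2.65, 13.09, 0, 0.65], [0, 0, 3.6, -2.65, 13.09, 0, 0.65], [0, 0, 3.6, -2.65, 13.09, 0, 0.65], [0, 0, 3.6, -2.65, 13.09, 0, 0.65], [0, 0, 3.6, -2.65, 13.09, 0, 0.65], [0, 0, 3.6, -2.65, 13.09, 0, 0.65], [0, 0, 3.6, -2.65, 13.09, 0, 0.65], [0, 0, 3.6, -2.65, 13.09, 0, 0.65], [0, 0, 3.6, -2.65, 13.09, 0, 0.65]]}}

```text
time_s: 20.98
position: [0.6435, 0.1419, 0.121]
tcp_rot: [[-0.951, 0.311, -0.001], [0.311, 0.951, -0.0], [0.001, -0.0, -1.0]]
force: [-0.3, 0.4, -0.1]
opening: 0.65
grasp_force: 0.0
```

```bash
python3 - <<'E'
from rig import read_state, optics
from h import *
s=read_state();print(s["position"])
d={}
for n in("top","wrist"):d[n]=optics.capture(n)
a=cv2.resize(d["top"]["image"][130:244,390:500],(330,342),interpolation=cv2.INTER_CUBIC)
b=cv2.resize(d["wrist"]["image"][150:290,200:440],(480,280),interpolation=cv2.INTER_CUBIC)
o=np.zeros((342,800,3),np.uint8);o[:342,480:]=a[:,:320];o[:280,:480]=b
cv2.imwrite("pics/m5.png",o)
pickle.dump((s,d),open("w5.pkl","wb"))
E
```

```text
[0.64346511 0.14194648 0.1209711 ]
```

View pics/m5.png

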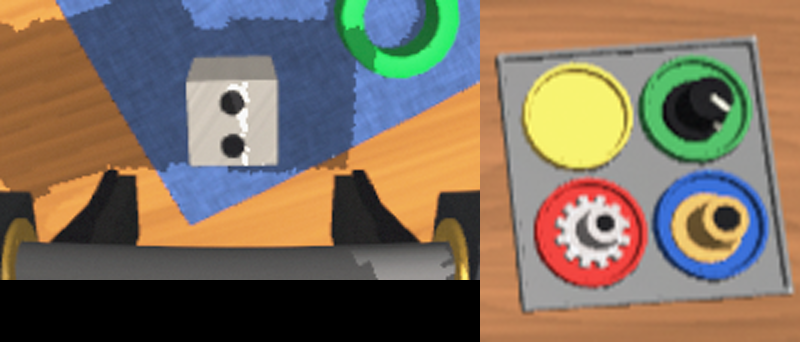

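The knob is centred in the green cup. The block is square to the fingers and centred at wrist pixel (316,211).

Emit:
{"method": "send_rows", "body": {"commands": [[0, 0, 0, 0, 0, 1.2, 0.65], [0, 0, 0, 0, 0, 2.2, 0.65], [0, 0, 0, 0, 0, 2.8, 0.65], [0, 0, 0, 0, 0, 3.2, 0.65], [0, 0, 0, 0, 0, 3.35, 0.65], [0, 0, 0, 0, 0, 3.35, 0.65], [0, 0, 0, 0, 0, 3.35, 0], [0, 0, 0, 0, 0, 3.35, 0], [0, 0, 0, 0, 0, 3.35, 0], [0, 0, 0, 0, 0, 3.35, 0], [0, 0, 0, 0, 0, 3.35, 0], [0, 0, 0, 0, 0, 3.35, 0], [0, 0, 0, 0, 0, 3.35, 0], [0, 0, 0, 0, 0, 3.35, 0]]}}

```text
time_s: 22.25
position: [0.6441, 0.1431, 0.0219]
tcp_rot: [[-0.951, 0.308, 0.001], [0.308, 0.951, -0.001], [-0.001, -0.0, -1.0]]
force: [-1.5, -1.8, 5.9]
opening: 0.409
grasp_force: 30.0
```

Emit:
{"method": "send_rows", "body": {"commands": [[0, 0, 0, 0, 0, -1, 0], [0, 0, 0, 0, 0, -2, 0], [0, 0, 0, 0, 0, -3.3, 0], [0, 0, 0, 0, 0, -3.3, 0], [0, 0, -3.6, 0, 0, -3.3, 0], [0, 0, -3.6, 0, 0, -3.3, 0], [0, 0, -3.6, 0, 0, -3.3, 0], [0, 0, -3.6, 0, 0, -3.3, 0], [0, 0, -3.6, 0, 0, -3.3, 0]]}}

```text
time_s: 23.0
position: [0.6432, 0.1437, 0.119]
tcp_rot: [[-1.0, 0.001, -0.001], [0.001, 1.0, 0.0], [0.001, 0.0, -1.0]]
force: [0.2, 0.1, -1.6]
opening: 0.412
grasp_force: 30.0
```

Emit:
{"method": "send_rows", "body": {"commands": [[0, 0, 0, 2.77, -10.04, 0, 0], [0, 0, 0, 2.77, -10.04, 0, 0], [0, 0, 0, 2.77, -10.04, 0, 0], [0, 0, 0, 2.77, -10.04, 0, 0], [0, 0, 0, 2.77, -10.04, 0, 0], [0, 0, 0, 2.77, -10.04, 0, 0], [0, 0, 0, 2.77, -10.04, 0, 0], [0, 0, 0, 2.77, -10.04, 0, 0], [0, 0, 0, 2.77, -10.04, 0, 0], [0, 0, 0, 2.77, -10.04, 0, 0], [0, 0, 0, 2.77, -10.04, 0, 0], [0, 0, 0, 2.77, -10.04, 0, 0], [0, 0, 0, 2.77, -10.04, 1, 0], [0, 0, 0, 2.77, -10.04, 2, 0], [0, 0, 0, 2.77, -10.04, 2.6, 0], [0, 0, 0, 2.77, -10.04, 2.85, 0], [0, 0, 0, 2.77, -10.04, 2.97, 0], [0, 0, 0, 2.77, -10.04, 3, 0], [0, 0, 0, 2.77, -10.04, 3, 0], [0, 0, 0, 2.77, -10.04, 3, 0]]}}

```text
time_s: 24.67
position: [0.5617, -0.1579, 0.0309]
tcp_rot: [[-1.0, -0.001, 0.002], [-0.001, 1.0, -0.001], [-0.002, -0.001, -1.0]]
force: [1.0, 0.3, -2.3]
opening: 0.411
grasp_force: 30.0
```

Emit:
{"method": "send_rows", "body": {"commands": [[0, 0, 0, 0, 0, 0.04, 0], [0, 0, 0, 0, 0, 0.08, 0], [0, 0, 0, 0, 0, 0.11, 0], [0, 0, 0, 0, 0, 0.13, 0], [0, 0, 0, 0, 0, 0.13, 0], [0, 0, 0, 0, 0, 0.13, 0]]}}

```text
time_s: 25.17
position: [0.561, -0.158, 0.0269]
tcp_rot: [[-1.0, -0.0, 0.001], [-0.0, 1.0, -0.001], [-0.001, -0.001, -1.0]]
force: [-0.5, 0.4, 5.6]
opening: 0.413
grasp_force: 30.0
```

Contact again; release, lift and back off to the side for a last look.

Emit:
{"method": "send_rows", "body": {"commands": [[0, 0, 0, 0, 0, 0, 0.65], [0, 0, 0, 0, 0, 0, 0.65], [0, 0, 0, 0, 0, 0, 0.65], [0, 0, 0, 0, 0, 0, 0.65], [0, 0, 0, 0, 0, 0, 0.65], [0, 0, 0, 0, 0, -1, 0.65], [0, 0, 0, 0, 0, -2, 0.65], [0, 0, 0, 0, 0, -4, 0.65], [0, 0, 0, 0, 0, -4, 0.65], [0, 0, 0, 0, 0, -4, 0.65], [0, 0, 0, 0, 5.5, -4, 0.65], [0, 0, 0, 0, 5.5, -4, 0.65], [0, 0, 0, 0, 5.5, -4, 0.65], [0, 0, 0, 0, 5.5, -4, 0.65], [0, 0, 0, 0, 5.5, -4, 0.65], [0, 0, 0, 0, 5.5, -4, 0.65], [0, 0, 0, 0, 5.5, -4, 0.65]]}}

```text
time_s: 26.58
position: [0.5603, 0.0072, 0.145]
tcp_rot: [[-1.0, -0.002, -0.001], [-0.002, 1.0, -0.0], [0.001, -0.0, -1.0]]
force: [-0.4, 0.1, -0.0]
opening: 0.649
grasp_force: 0.0
```

```bash
python3 - <<'E'
from rig import optics
import cv2,numpy as np
t=optics.capture("top")["image"][105:250,195:505];s=optics.capture("side")["image"][130:315,240:480]
o=np.zeros((600,800,3),np.uint8);o[:290,:620]=cv2.resize(t,(620,290));o[295:295+296,:384]=cv2.resize(s,(384,296))
cv2.imwrite("pics/f.png",o)
E
```

```text
(no output)
```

View pics/f.png

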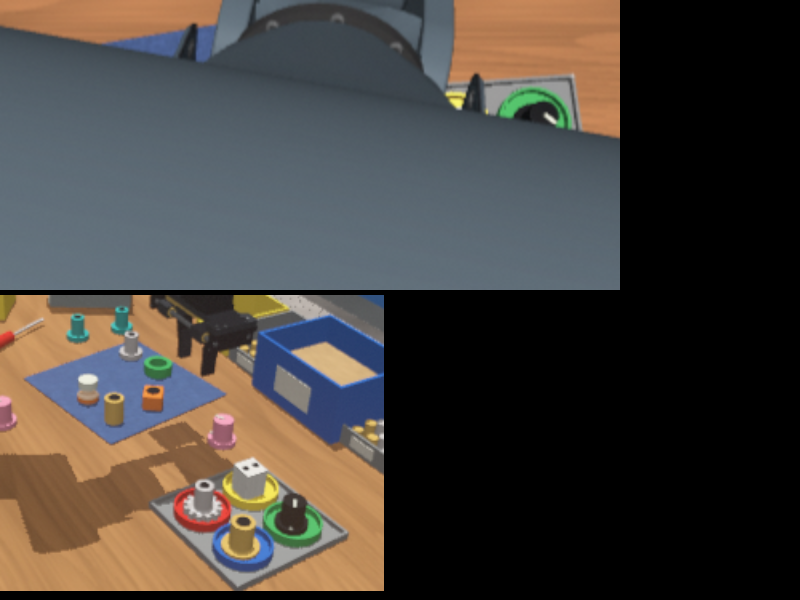

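The side view (lower panel) shows all four parts upright in the right cups, with the look-alikes still in place on the mat. The arm is clear of everything.

```bash
python3 -c "
from rig import bot
print(bot.hand_in())"
```

```text
the job is handed in; nothing more can be done
None
```

The job is handed in: gear in the red cup, flanged bush in blue, knob in green and block in yellow, all upright on the cup floors at about 27 s, with the look-alikes left where they stood.

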